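Clear the cut-off bed and gauge a gang of turning blanks on the flip stop

TASK

Holding the scraper block, wipe all the loose chips off the cut-off bed into the chip tray at its open end (no fingers on the chips), then stand the scraper back on the bench. After wiping, flip the stop fully down and load every blank on the bed, side by side along the fence, the first flat against the fence and each next one flat against its neighbour, all with one end flush against the stop. Then flip the stop back up to at least upright without spoiling the row, and leave the other things on the bench where they are.

Things in the scene. Friction and masses are not known exactly. Their poses are not given: they have to be found in the camera images.
- corner (a point): Fixed point on the dark cut-off bed where fence face, gauging plane and bed surface (25 mm above bench) meet. Axes: +x through the fence away from the robot, +y along it towards the stop, z up. In these axes (mm) the surface spans x -200 to 0, y -290 to 50; aluminium fence beyond x = 0, 40 tall, 40 thick; 8 mm high front lip at x -200 to -190. Chip tray adjoins the lipless end y = -290.
- tray (a point): Centre of the inner floor (4 mm above the bench, 21 mm below the bed surface) of the sheet-steel chip tray at the bed's open end: inside 242 mm in the bed's x, 86 mm in the bed's y; three walls ending 36 mm above the bench, the fourth side is the end of the bed.
- hinge (a point): Point on the flip stop's hinge axis, which runs along the bed's y: 30 mm behind the fence's front face, 57 mm above the bed surface. Two small brackets hold it, up to 96 mm above the bench.
- stop (a joint): Flip stop, a steel plate 12 mm thick: 0 = fully down, square across the bed from the fence to 136 mm in front of it, 4 mm above the bed, its top 66 mm above the bed; 1.57 upright; 1.9 leaning back at its end stop. Grows when raised; starts up. Stiff hinge (0.16 N m), stays where left; 2 to 3 N at the bar moves it. Gauging face looks to the bed's -y.
- stop_bar (a point): Grip point on the stop's black round bar (12 mm diameter, 66 mm long, along the bed's y at every angle, sticking out of the plate on the side away from the gauging face; this point 39 mm from the plate). At 0 it is 150 mm in front of and 12 mm below the hinge axis (radius 150.5 mm). Pinch it from above across the bed's x; it turns between the fingers as the stop swings.
- scraper: Scraper block: wooden foot 150 (own x) x 40 (own y) x 30 mm high with a dark upright rib on top, 90 x 22 x 45 mm high; 75 mm in all. Origin in the middle of the rib, 55 mm above the underside, z up; grip across the rib's 22 mm (own y). Starts upright on the bench right of the tray, length pointing roughly away from the robot.
- blank_a: Square hardwood turning blank, 150 mm long, 42 x 42 mm section, all its sides alike; this point is its centre, its own y axis runs along its length. It starts lying on the bench left of the bed, roughly pointing away from the robot. May be absent (None).
- blank_b: Square hardwood turning blank, 165 mm long, 42 x 42 mm section, all its sides alike; this point is its centre, its own y axis runs along its length. It starts lying on the bench left of the bed, roughly pointing away from the robot. May be absent (None).
- blank_c: Square hardwood turning blank, 180 mm long, 42 x 42 mm section, all its sides alike; this point is its centre, its own y axis runs along its length. It starts lying on the bench left of the bed, roughly pointing away from the robot. May be absent (None).
- chip_0: Chunky loose wood chip, 28 x 24 x 20 mm, 11 g; this point is its centre. It starts on the bed within about 150 mm of the fence, no nearer the stop than 75 mm. May be absent (None).
- chip_1: Chunky loose wood chip, 28 x 24 x 20 mm, 11 g; this point is its centre. It starts on the bed within about 150 mm of the fence, no nearer the stop than 75 mm. May be absent (None).
- chip_2: Chunky loose wood chip, 28 x 24 x 20 mm, 11 g; this point is its centre. It starts on the bed within about 150 mm of the fence, no nearer the stop than 75 mm. May be absent (None).
- chip_3: Chunky loose wood chip, 28 x 24 x 20 mm, 11 g; this point is its centre. It starts on the bed within about 150 mm of the fence, no nearer the stop than 75 mm. May be absent (None).
- bowl: Turned wooden bowl, 120 mm across, 50 mm high, behind the fence on the right; leave alone. Origin: underside centre.
- glue: White glue bottle, 56 mm across, 140 mm tall, behind the blanks; leave alone. Origin: underside centre.
- gouge: Wood-handled tool lying behind the fence; leave alone.
- wax: Flat wax tin, 70 mm across, 40 mm high, left in front of the bed; leave alone. Origin: underside centre.
- finial: Turned finial standing 70 mm tall, 44 mm foot, beyond the scraper; leave alone. Origin: underside centre.
- tape: Roll of tape, 90 mm across, 22 mm high, lying in front of the bed on the right; leave alone. Origin: underside centre.
Mind the look-alikes: they are no part of the job. Leave any blue look-alike of the blank_c alone.

How it is judged (in metres and radians):
On the way, in this order (a step that is already met when the one before it is completed fails the run):
1. the scraper block is put on the bed while chips are still there (x of scraper in the frame of corner between -0.2 and 0 m and y of scraper in the frame of corner between -0.29 and 0.03 m and z of scraper in the frame of corner below 0.065 m and angle between scraper's own z axis and vertical below 0.2 rad), for 0.1 s.
2. all chips are off the bed, down in the chip tray (y of chip_0 in the frame of corner between -0.38 and -0.293 m and x of chip_0 in the frame of corner between -0.2 and 0.05 m and z of each of chip_0, chip_1, chip_2, chip_3 in the frame of corner below 0.02 m and y of chip_1 in the frame of corner between -0.38 and -0.293 m and x of chip_1 in the frame of corner between -0.2 and 0.05 m and y of chip_2 in the frame of corner between -0.38 and -0.293 m and x of chip_2 in the frame of corner between -0.2 and 0.05 m and y of chip_3 in the frame of corner between -0.38 and -0.293 m and x of chip_3 in the frame of corner between -0.2 and 0.05 m), for 0.2 s.
3. the flip stop is fully down (value of joint stop below 0.05 rad), for 0.2 s.
4. all blanks lie in a row against the fence with their ends flush on the lowered stop (y of blank_a in the frame of corner between -0.0785 and -0.072 m and z of blank_a in the frame of corner between 0.017 and 0.025 m and angle between the y axis of each of blank_a, blank_b, blank_c and the y axis of corner, either way round below 0.04 rad and (x of blank_a in the frame of corner between -0.0255 and -0.017 m or x of blank_a in the frame of corner between -0.0675 and -0.059 m or x of blank_a in the frame of corner between -0.1095 and -0.101 m) and (x of blank_a in the frame of corner between -0.0255 and -0.017 m or distance between blank_a and blank_b below 0.05 m or distance between blank_a and blank_c below 0.05 m) and y of blank_b in the frame of corner between -0.086 and -0.0795 m and z of blank_b in the frame of corner between 0.017 and 0.025 m and (x of blank_b in the frame of corner between -0.0255 and -0.017 m or x of blank_b in the frame of corner between -0.0675 and -0.059 m or x of blank_b in the frame of corner between -0.1095 and -0.101 m) and (x of blank_b in the frame of corner between -0.0255 and -0.017 m or distance between blank_b and blank_a below 0.05 m or distance between blank_b and blank_c below 0.05 m) and y of blank_c in the frame of corner between -0.0935 and -0.087 m and z of blank_c in the frame of corner between 0.017 and 0.025 m and (x of blank_c in the frame of corner between -0.0255 and -0.017 m or x of blank_c in the frame of corner between -0.0675 and -0.059 m or x of blank_c in the frame of corner between -0.1095 and -0.101 m) and (x of blank_c in the frame of corner between -0.0255 and -0.017 m or distance between blank_c and blank_a below 0.05 m or distance between blank_c and blank_b below 0.05 m) and (x of blank_a in the frame of corner between -0.0255 and -0.017 m or x of blank_b in the frame of corner between -0.0255 and -0.017 m or x of blank_c in the frame of corner between -0.0255 and -0.017 m) and value of joint stop below 0.05 rad), for 0.3 s.
5. the flip stop is up again (value of joint stop above 1.4 rad), for 0.2 s.
At the end, for the whole second after the job is handed in: Chips down in the tray; scraper upright on the bench; every blank on the bed, parallel to the fence (0.04 rad), in a gapless row from the fence (4 mm), one end within 3 mm of the gauging plane; stop above 1.4 rad; all released and at rest (all of step 2 and y of blank_a in the frame of corner between -0.0785 and -0.072 m and z of blank_a in the frame of corner between 0.017 and 0.025 m and angle between the y axis of each of blank_a, blank_b, blank_c and the y axis of corner, either way round below 0.04 rad and (x of blank_a in the frame of corner between -0.0255 and -0.017 m or x of blank_a in the frame of corner between -0.0675 and -0.059 m or x of blank_a in the frame of corner between -0.1095 and -0.101 m) and (x of blank_a in the frame of corner between -0.0255 and -0.017 m or distance between blank_a and blank_b below 0.05 m or distance between blank_a and blank_c below 0.05 m) and y of blank_b in the frame of corner between -0.086 and -0.0795 m and z of blank_b in the frame of corner between 0.017 and 0.025 m and (x of blank_b in the frame of corner between -0.0255 and -0.017 m or x of blank_b in the frame of corner between -0.0675 and -0.059 m or x of blank_b in the frame of corner between -0.1095 and -0.101 m) and (x of blank_b in the frame of corner between -0.0255 and -0.017 m or distance between blank_b and blank_a below 0.05 m or distance between blank_b and blank_c below 0.05 m) and y of blank_c in the frame of corner between -0.0935 and -0.087 m and z of blank_c in the frame of corner between 0.017 and 0.025 m and (x of blank_c in the frame of corner between -0.0255 and -0.017 m or x of blank_c in the frame of corner between -0.0675 and -0.059 m or x of blank_c in the frame of corner between -0.1095 and -0.101 m) and (x of blank_c in the frame of corner between -0.0255 and -0.017 m or distance between blank_c and blank_a below 0.05 m or distance between blank_c and blank_b below 0.05 m) and (x of blank_a in the frame of corner between -0.0255 and -0.017 m or x of blank_b in the frame of corner between -0.0255 and -0.017 m or x of blank_c in the frame of corner between -0.0255 and -0.017 m) and linear speed of each of blank_a, blank_b, blank_c, scraper below 0.02 m/s and value of joint stop above 1.4 rad and height (world z) of scraper between 0.05 and 0.0575 m and angle between scraper's own z axis and vertical below 0.1 rad); the robot touches nothing.
It fails at once if a finger touches a chip (contact force between the fingers and chip_0 above 0.5 N or contact force between the fingers and chip_1 above 0.5 N or contact force between the fingers and chip_2 above 0.5 N or contact force between the fingers and chip_3 above 0.5 N).
It fails at once if a blank is used to push chips (contact force between any of blank_a, blank_b, blank_c and chip_0 above 0.5 N or contact force between any of blank_a, blank_b, blank_c and chip_1 above 0.5 N or contact force between any of blank_a, blank_b, blank_c and chip_2 above 0.5 N or contact force between any of blank_a, blank_b, blank_c and chip_3 above 0.5 N).
It fails at once if another thing on the bench is shifted by more than 3 cm (distance of any of bowl, glue, gouge, wax, finial, tape from where it was at the start of the episode above 0.03 m).
Of blank_a, blank_b, blank_c only 2 to 3 are there at a start; the rules pass over those that are not, and their reading is None.
Of chip_0, chip_1, chip_2, chip_3 only 2 to 4 are there at a start; the rules pass over those that are not, and their reading is None.
At some moment in a run one of blank_a, blank_b, blank_c, scraper may be knocked a few centimetres aside while the robot is not near it.
Once in a run the grip may slacken for a moment while it holds something.
It also fails if it takes over 210 s, if anything falls off the work surface, if the arm or the gripper's body presses on something with over 40 N, if the wrist force passes 120 N, or if a joint passes its speed limit or range.

ROBOT

A 6-joint arm with a two-finger parallel gripper is mounted at the origin on the work surface. World frame = base frame: x ahead of the robot, y to its left, z up, the work surface at z = 0. Lengths are in mm, angles in rad, forces in N, time in s.
With the tool pointing down it reaches from about 350 to 975 mm from the base axis. Payload 7.1 kg.
Tool frame: the origin (TCP) lies on the front face of the gripper's body, between the roots of the fingers; the fingertips stand 80 mm ahead of it and the grasp point (between the pads) lies 61 mm ahead of it (env.tips_ahead is the distance from the TCP to the fingertips, in mm); z points along the fingers, y is the direction in which the jaws open and shut (so a half turn about z gives the same grasp; the last joint's range is limited). The gripper opens to 88 mm and grips with 3 to 60 N. Pads are 20 mm wide; open, the fingers measure 115 mm over their backs; the gripper's body (75 mm by 178 mm) begins 61 mm behind the grasp point.
Start: joints at [-1.298, 0.423, 1.63, -0, 1.089, -0.019], TCP at [179.816, -598.558, 302.675] pointing down, gripper open.
Joint ranges: [-3, 3], [-0.9, 2.11], [0.09, 2.58], [-1.31, 4.45], [0.11, 2.69], [-2.54, 2.54]. Speed limits (rad/s): [2.39, 2.39, 3.01, 3.14, 3.14, 3.14].

INTERFACE

Orientations are given as a unit quaternion [x, y, z, w].
In Python, from station import env, set_gripper, viewer, workorder gives the robot as it stands. Calls block until the motion is done:
- env.reach(position, orientation): joint-space move of the TCP to a pose.
- env.move_l(position, rot=None, rate=150, f_stop=None): straight line of the TCP; rot=None keeps the orientation; rate is the mean speed in mm/s. With f_stop (N) it stops when the force on the tool has changed by that much, and returns True; else False.
- env.move_joints(angles): joint-space move.
- set_gripper(opening): finger opening in mm; the grip force is fixed at half the most; returns when the fingers have stopped.
- env.hold(seconds).
- env.ik(position, orientation): joint angles nearest the present ones, or None.
- env.read_state(): the state.
- viewer.camera(name): name is "side" or "top" or "wrist"; returns the picture (480x640x3 uint8, blue, green, red); there is no depth.
- viewer.camera_params(name): a dict with "fx", "fy", "cx", "cy" (pixels), "pose" (4x4, takes a point from camera to world coordinates); the wrist camera has in their place "tool_from_camera" (4x4, takes a point from camera to tool coordinates, whose origin is the TCP and whose axes are the flange's). Camera axes: x right, y up, looking along -z (the intrinsics and any distortion apply to the point x, -y, -z); pixel columns grow to the right and rows downward; lengths in mm; the calibration is good to about 2 mm. A picture is of the moment at which its call begins: read the wrist's pose just before it. camera_params takes no time and is no camera call.
A pose or a line that the arm cannot do raises env.IKError and nothing moves.
- workorder.sign_off(): hands the job in, once; it reports no verdict.
The state is a dict: "time_s": time; "qpos": joint angles; "dq": joint speeds; "tau": joint torques, N m; "tool_pos": TCP position; "orientation": TCP orientation; "force": force on the tool from outside, world axes, zero at the start; "wrist_torque": the same for the moment, N m; "width": finger opening in mm.
Only numpy, scipy, OpenCV 4.12 (cv2) and the standard library are available. Lean on these libraries where they do the work, as an engineer would, in place of code of your own. Each camera call takes 0.05 s, during which the arm holds its last target. There are 200 camera calls.

## Working session

There is one attempt and no reset: what is moved stays moved. The work goes in short steps, each a Python script; the robot and the scene stay as the last script left them, time stands still between calls to the robot, and variables do not carry over. Pictures are saved under pics/ and viewed, about 12 in all and at most 16, crops included, and the job is handed in when it is done.

```bash
ls; mkdir -p pics; cat > h.py <<'E'
from station import env,set_gripper,viewer,workorder
import numpy as np,cv2
from scipy.spatial.transform import Rotation as R
def snap(cam,fn,crop=None,scale=1):
    s=env.read_state(); im=viewer.camera(cam)
    cv2.imwrite('pics/raw_'+fn,im)
    if crop: im=im[crop[1]:crop[3],crop[0]:crop[2]]
    if scale!=1: im=cv2.resize(im,None,fx=scale,fy=scale,interpolation=cv2.INTER_CUBIC)
    cv2.imwrite('pics/'+fn,im)
    return s
def campose(cam,s=None):
    p=viewer.camera_params(cam)
    if 'pose' in p: T=np.array(p['pose'])
    else:
        T=np.eye(4);T[:3,:3]=R.from_quat(s['orientation']).as_matrix();T[:3,3]=s['tool_pos'];T=T@np.array(p['tool_from_camera'])
    return p,T
def pix2w(cam,uv,z,s=None):
    p,T=campose(cam,s); K=np.array([[p['fx'],0,p['cx']],[0,p['fy'],p['cy']],[0,0,1]])
    d=np.array(p.get('dist',p.get('distortion',np.zeros(5))),float)
    u=cv2.undistortPoints(np.array([[uv]],float),K,d)[0,0]
    r=T[:3,:3]@np.array([u[0],-u[1],-1]); t=(z-T[2,3])/r[2]
    return (T[:3,3]+t*r)
def w2pix(cam,P,s=None):
    p,T=campose(cam,s); q=np.linalg.inv(T)@np.append(P,1)
    return np.array([p['cx']+p['fx']*q[0]/-q[2],p['cy']+p['fy']*q[1]/q[2]])
E
python3 - <<'E'
from h import *
for c in('side','top','wrist'): print(c,viewer.camera_params(c))
s=snap('top','top0.png');snap('side','side0.png')
print(s)
E
```

```text
pics
side {'fx': 572.6991924964083, 'fy': 572.6991924964083, 'cx': 308.375693619894, 'cy': 237.30955547972746, 'pose': array([[ 9.94298877e-01,  5.31547190e-02, -9.24354829e-02,
         4.08261087e+02],
       [-1.05769529e-01,  6.01508807e-01, -7.91833291e-01,
        -9.39223242e+02],
       [ 1.35110810e-02,  7.97095810e-01,  6.03701681e-01,
         7.96976413e+02],
       [ 0.00000000e+00,  0.00000000e+00,  0.00000000e+00,
         1.00000000e+00]])}
top {'fx': 519.2861921936775, 'fy': 519.2861921936775, 'cx': 317.1949709325985, 'cy': 237.63497598969815, 'pose': array([[ 2.46839850e-02,  9.92935165e-01, -1.16062310e-01,
         3.92088082e+02],
       [-9.99680359e-01,  2.51515142e-02,  2.56524154e-03,
         1.59952471e+01],
       [ 5.46626135e-03,  1.15961891e-01,  9.93238622e-01,
         1.44218714e+03],
       [ 0.00000000e+00,  0.00000000e+00,  0.00000000e+00,
         1.00000000e+00]])}
wrist {'fx': 403.0045916204141, 'fy': 403.0045916204141, 'cx': 319.99977285632207, 'cy': 242.28683597400314, 'tool_from_camera': array([[-3.20402834e-05,  9.62502323e-01,  2.71273437e
[... 285 characters left out ...]
)}
{'time_s': 0.0, 'qpos': array([-1.29801688e+00,  4.23831746e-01,  1.63065710e+00,  4.56348656e-05,
        1.08857596e+00, -1.89854814e-02]), 'dq': array([ 2.27061646e-03,  2.40581859e-04,  7.37677982e-05, -1.19755927e-03,
        7.61428270e-04,  1.65733173e-04]), 'tau': array([ 1.92172593e-03, -5.44623470e+01, -2.73670703e+01,  6.45478070e-02,
        2.27232609e-02, -1.41718529e-04]), 'tool_pos': array([ 179.7076649 , -598.17504864,  301.92020272]), 'orientation': array([ 9.89379283e-01,  1.45355055e-01, -7.31101292e-05, -7.32715001e-04]), 'force': array([ 0.60707236, -0.27686977,  0.08194014]), 'wrist_torque': array([-0.07399439,  0.01624735, -0.01564859]), 'width': 87.96608751864466}
```

View pics/top0.png

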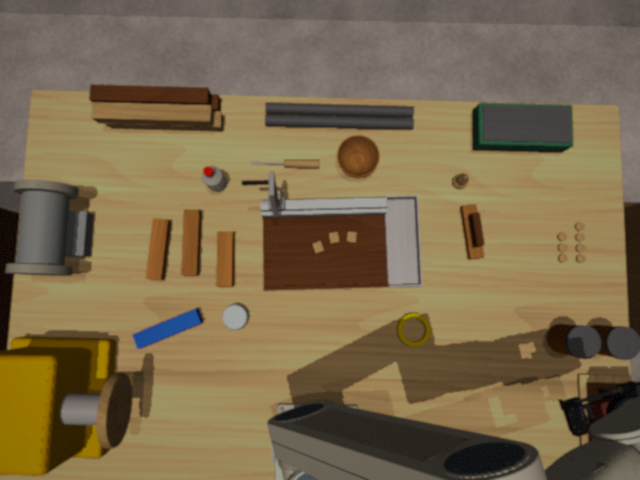

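View pics/side0.png

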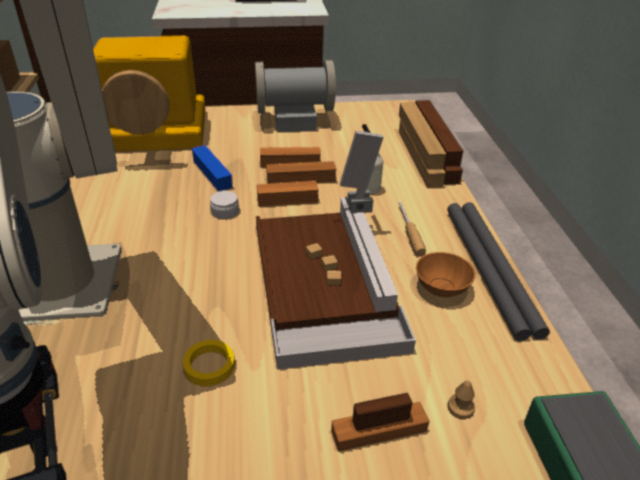

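The top view shows the bed (263–387, 200–290), three chips near (318,246), (334,237) and (352,237), three blanks at x≈157, 191 and 226, and the scraper at (473,231). I'll enlarge it to read positions more closely.

```bash
python3 - <<'E'
from h import *
im=cv2.imread('pics/raw_top0.png')
for n,(a,b,c,d) in {'c1':(140,190,290,300),'c2':(255,180,495,300)}.items():
    f=800/(c-a) if n=='c2' else 5
    o=cv2.resize(im[b:d,a:c],None,fx=f,fy=f,interpolation=cv2.INTER_CUBIC); 
    o=cv2.convertScaleAbs(o,alpha=1.5,beta=10)
    cv2.imwrite(f'pics/{n}.png',o);print(n,f,o.shape)
E
```

```text
c1 5 (550, 750, 3)
c2 3.3333333333333335 (400, 800, 3)
```

View pics/c1.png

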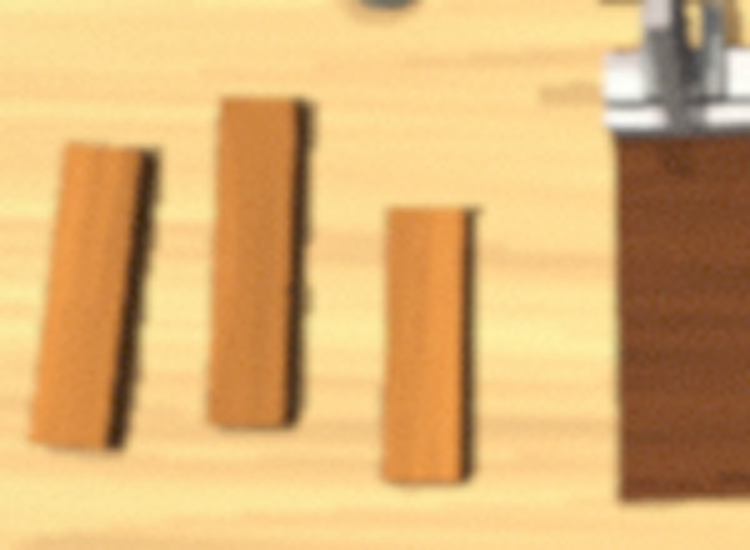

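View pics/c2.png

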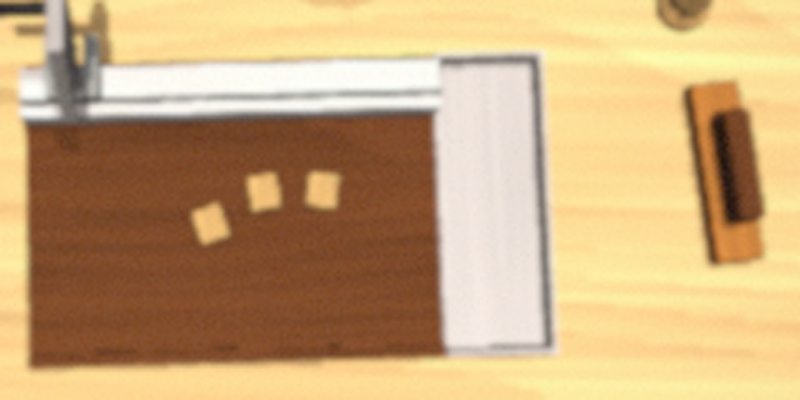

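The crops give corner pixels for everything. Blanks: three wood blanks, left (65,145)-(30,440), middle (220,98)-(207,422), right (388,208)-(384,482). There are three chips, and the scraper rib is at about (715–762, 108–222). Next I'll convert these to world coordinates.

```bash
python3 - <<'E'
from h import *
A=lambda p:(p[0]/5+140,p[1]/5+190)
B=lambda p:(p[0]/3.33333+255,p[1]/3.33333+180)
def quad(ps,f,z):
    w=np.array([pix2w('top',f(p),z)[:2] for p in ps]); c=w.mean(0)
    e=[np.linalg.norm(w[(i+1)%4]-w[i]) for i in range(4)]
    d=(w[0]+w[1]-w[2]-w[3])/2
    print(c.round(1),'edges',np.round(e,1),'dir deg of long axis from +x',np.degrees(np.arctan2(d[1],d[0])).round(2))
quad([(65,145),(140,148),(108,447),(30,440)],A,42)
quad([(220,98),(297,98),(282,425),(207,422)],A,42)
quad([(388,208),(465,210),(462,482),(384,482)],A,42)
print('scr foot');quad([(686,86),(737,81),(763,258),(712,264)],B,30)
print('rib');quad([(715,112),(747,108),(762,217),(730,222)],B,75)
for p in[(27,124),(436,112),(443,355)]: print('bed25',p,pix2w('top',B(p),25).round(1))
print('frontleft z33',pix2w('top',B((30,366)),33), 'tray right',pix2w('top',B((541,54)),36),pix2w('top',B((557,352)),36))
print('fencetop front edge left/right',pix2w('top',B((22,103)),65),pix2w('top',B((440,90)),65))
for p in[(211,223),(264,192),(323,190)]: print('chip',pix2w('top',B(p),45).round(1))
E
```

```text
[514.4 444.1] edges [ 40.8 162.8  42.1 160.7] dir deg of long axis from +x -2.96
[535.3 355.6] edges [ 42.  178.2  40.4 176.5] dir deg of long axis from +x 0.59
[491.5 259.9] edges [ 41.8 147.1  41.8 148.2] dir deg of long axis from +x 1.86
scr foot
[ 584.8 -413.1] edges [ 42.7 147.9  42.3 148.7] dir deg of long axis from +x 7.74
rib
[ 584.7 -410.8] edges [26.  88.2 25.9 89. ] dir deg of long axis from +x 7.15
bed25 (27, 124) [610.7 162.9  25. ]
bed25 (436, 112) [ 629.4 -175.6   25. ]
bed25 (443, 355) [ 428.8 -183.2   25. ]
frontleft z33 [411.41262141 152.38592744  33.        ] tray right [ 678.27937989 -260.4996311    36.        ] [ 433.22021308 -274.03793349   36.        ]
fencetop front edge left/right [621.47659827 163.4315799   65.        ] [ 640.73449211 -173.27726829   65.        ]
chip [530.2   8.8  45. ]
chip [556.6 -33.7  45. ]
chip [559.5 -81.6  45. ]
```

Geometry agrees: the bed edge measures 339 mm against 340 mm, and its yaw is about 3.2°. The blank lengths identify them, from left to right, as b, c and a. Next I'll grip the scraper.

```bash
cat >> h.py <<'E'
C=np.array([613.5,113.5,25.]); YAW=np.radians(3.16)
def bed(x,y,z):
    c,s=np.cos(YAW),np.sin(YAW); return C+np.array([c*x-s*y,s*x+c*y,z])
def q(deg): a=np.radians(deg)/2; return [float(np.cos(a)),float(np.sin(a)),0.,0.]
G=np.array([0,0,61.])   # TCP above grasp point
def st(msg=''):
    s=env.read_state(); print(msg,'t',round(s['time_s'],1),'tcp',s['tool_pos'].round(1),'w',round(s['width'],1),'F',s['force'].round(1)); return s
E
python3 - <<'E'
from h import *
p=np.array([584.8,-412,55])
env.reach(p+G+[0,0,120],q(7.4)); st()
print(env.move_l(p+G+[0,0,2],rate=120,f_stop=10)); st('down')
set_gripper(0); st('grip')
env.move_l(p+G+[0,0,100],rate=120); st('lift')
E
```

```text
t 1.8 tcp [ 584.1 -412.9  236.3] w 87.7 F [ 0.6  0.4 -0.4]
False
down t 2.9 tcp [ 585.3 -412.3  118.9] w 87.8 F [-0.4 -0.6 -1. ]
grip t 3.9 tcp [ 585.  -412.2  118.2] w 21.8 F [ 0.2 -0.3  1.2]
lift t 4.9 tcp [ 584.3 -411.7  215.1] w 21.8 F [ 0.2 -0.1 -2. ]
```

```bash
python3 - <<'E'
from h import *
Q=q(np.degrees(YAW))
def P(y,h): 
    p=bed(-86,y,0); p[2]=25+118.2+h; return p
env.reach(P(-43,90),Q); st()
env.move_l(P(-43,15),rate=120); st()
print(env.move_l(P(-43,-1),rate=25,f_stop=4)); s=st('touch')
z=s['tool_pos'][2]
env.move_l(P(-43,z-143.2+0.7),rate=20); env.hold(.3)
s=snap('side','side1.png',(220,120,460,380),2.3); st()
E
```

```text
t 6.6 tcp [530.5  65.2 233.2] w 22.2 F [ 0.   0.2 -1.8]
 t 7.4 tcp [530.4  65.7 158.5] w 22.0 F [-0.7  0.2 -2.1]
True
touch t 8.0 tcp [529.8  65.8 143.1] w 21.7 F [-0.9 -0.7  4.8]
 t 8.6 tcp [529.9  65.8 143.7] w 21.9 F [-0.3 -0.6 -3.3]
```

View pics/side1.png

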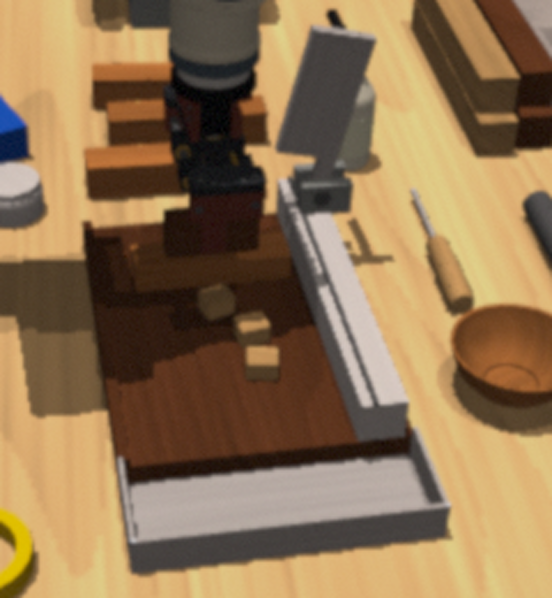

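The scraper (130–295, 250–285) sits on the bed behind all three chips, clear of the fence. Now I'll wipe.

```bash
python3 - <<'E'
from h import *
z=env.read_state()['tool_pos'][2]
def P(y,h): 
    p=bed(-86,y,0); p[2]=z+h; return p
for y in (-120,-200,-280,-296): env.move_l(P(y,0.3),rate=60); st(str(y))
env.hold(.3)
env.move_l(P(-255,.6),rate=60)
env.move_l(P(-255,70),rate=120)
s=snap('side','side2.png',(180,200,480,400),2.5); st()
E
```

```text
-120 t 10.0 tcp [534.2 -10.8 144. ] w 21.9 F [-0.7  0.1 -1.5]
-200 t 11.5 tcp [538.6 -90.7 144. ] w 21.8 F [-0.2 -0.2 -2. ]
-280 t 13.0 tcp [ 543.  -170.5  144. ] w 21.9 F [ 0.   0.4 -1.9]
-296 t 13.4 tcp [ 543.9 -187.3  144. ] w 22.0 F [-0.4  0.3 -1.8]
 t 15.3 tcp [ 541.1 -145.8  213. ] w 22.1 F [ 0.2  0.7 -2.2]
```

View pics/side2.png

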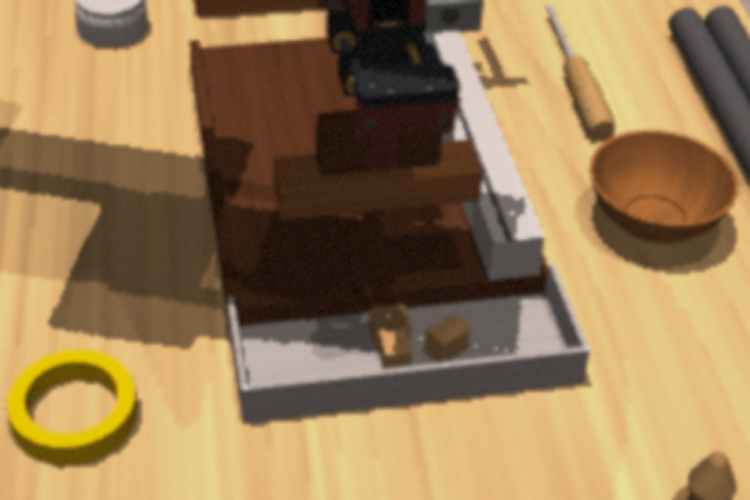

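All three chips are in the tray, at about (390,318), (392,347) and (447,337), and the bed is clear. I'll put the scraper back, then check the whole scene with the top camera.

```bash
python3 - <<'E'
from h import *
p=np.array([584.8,-412,118.2])
env.reach(p+[0,0,110],q(7.4)); st()
env.move_l(p+[0,0,12],rate=120)
print(env.move_l(p+[0,0,-2],rate=20,f_stop=4)); st('touch')
set_gripper(60); st('open')
env.move_l(p+[0,0,110],rate=150)
env.reach(np.array([480,-420,330]),q(-40)); env.hold(.2)
s=snap('top','top1.png'); st()
im=cv2.imread('pics/raw_top1.png'); o=cv2.resize(im[150:310,130:510],None,fx=2.1,fy=2.1,interpolation=cv2.INTER_CUBIC); cv2.imwrite('pics/top1c.png',cv2.convertScaleAbs(o,alpha=1.4))
E
```

```text
t 16.4 tcp [ 584.6 -410.6  227.4] w 21.9 F [ 0.7  0.1 -2. ]
True
touch t 17.9 tcp [ 584.7 -412.   118.1] w 21.7 F [0.6 0.8 4.7]
open t 18.7 tcp [ 584.1 -411.5  117.1] w 60.0 F [ 0.7 -0.2  0.4]
 t 20.6 tcp [ 480.4 -419.7  328.6] w 60.0 F [ 0.9 -0.   0.1]
```

View pics/top1c.png

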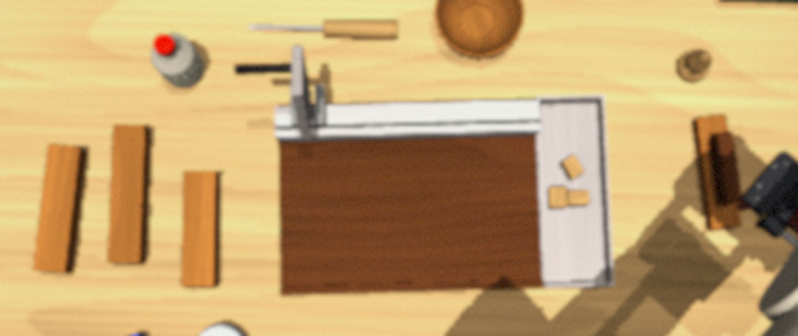

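The chips are in the tray, the scraper is standing on the bench, and the blanks haven't moved. Next is a close look at the stop and corner with the wrist camera.

```bash
python3 - <<'E'
from h import *
print('bar mid est',pix2w('top',(262/2.1+130,69/2.1+150),228).round(1), 'expected', bed(67,51,203))
p=bed(-90,-30,0);p[2]=345
env.reach(p,q(93.16)); env.hold(.3)
s=snap('wrist','w1.png'); st()
import pickle;pickle.dump(s,open('w1.pkl','wb'))
for n,P in dict(corner=bed(0,0,0),fr=bed(0,-290,0),fl=bed(0,50,0),bar=bed(67,51,203),frontleft=bed(-200,50,8)).items(): print(n,w2pix('wrist',P,s))
E
```

```text
bar mid est [661.5 164.8 228. ] expected [677.58677908 168.11579211 228.        ]
 t 22.7 tcp [525.4  78.2 345. ] w 60.2 F [ 0.7 -0.4 -0.4]
corner [411.80017489 175.37114798]
fr [396.94717449 421.64920909]
fl [414.97163654 122.7850438 ]
bar [654.39412987 114.13205982]
frontleft [203.91610471 122.86190789]
```

View pics/w1.png

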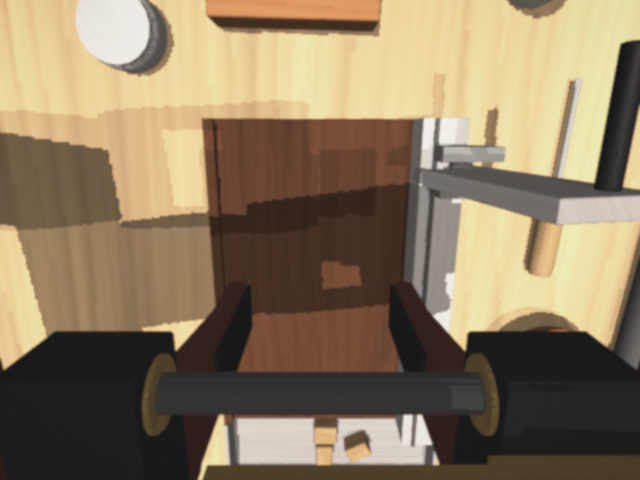

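```bash
cat >> h.py <<'E'
def barpos(th,y=51): return bed(30-150*np.cos(th)-12*np.sin(th), y, 57-12*np.cos(th)+150*np.sin(th))
E
python3 - <<'E'
from h import *
import pickle;s=pickle.load(open('w1.pkl','rb'))
for th in np.arange(1.4,1.95,.05): print(round(th,2),barpos(th).round(0),'top v',w2pix('top',barpos(th)).round(1),'(254.8,182.9)','wrist', w2pix('wrist',barpos(th,12),s).round(0),w2pix('wrist',barpos(th,78),s).round(0))
E
```

```text
1.4 [603. 164. 228.] top v [254.1 207. ] (254.8,182.9) wrist [488. 196.] [504.  52.]
1.45 [611. 164. 229.] top v [254.  203.8] (254.8,182.9) wrist [504. 197.] [522.  51.]
1.5 [618. 165. 231.] top v [253.9 200.6] (254.8,182.9) wrist [520. 197.] [540.  51.]
1.55 [626. 165. 232.] top v [253.8 197.4] (254.8,182.9) wrist [536. 197.] [558.  50.]
1.6 [633. 166. 232.] top v [253.7 194.2] (254.8,182.9) wrist [552. 198.] [575.  50.]
1.65 [641. 166. 232.] top v [253.7 191.1] (254.8,182.9) wrist [568. 198.] [592.  50.]
1.7 [648. 166. 232.] top v [253.6 188. ] (254.8,182.9) wrist [583. 198.] [609.  50.]
1.75 [656. 167. 232.] top v [253.6 185. ] (254.8,182.9) wrist [598. 197.] [625.  50.]
1.8 [663. 167. 231.] top v [253.6 182. ] (254.8,182.9) wrist [612. 197.] [640.  51.]
1.85 [670. 168. 229.] top v [253.6 179. ] (254.8,182.9) wrist [625. 197.] [654.  51.]
1.9 [678. 168. 228.] top v [253.6 176.2] (254.8,182.9) wrist [637. 196.] [668.  52.]
```

The stop is at about 1.78 rad, and the two views agree. I'll pinch the bar and swing it down.

```bash
python3 - <<'E'
from h import *
Q=q(93.16); th0=1.785
p=barpos(th0)+G
env.move_l(env.read_state()['tool_pos']+[0,0,50]); 
env.reach(p+[0,0,75],Q); st()
print(env.move_l(p,rate=80,f_stop=8)); st('at bar')
set_gripper(0); st('grip')
for th in np.arange(th0-.12,0.5,-.12):
    env.move_l(barpos(th)+G,rate=80)
    s=env.read_state(); print(round(th,2),s['force'].round(1),round(s['width'],1),end=' | ')
    if np.abs(s['force']).max()>40: break
st('end')
E
```

```text
t 23.9 tcp [659.8 166.8 365.9] w 59.9 F [ 0.2 -0.9 -0.3]
False
at bar t 25.0 tcp [661.1 167.3 292.7] w 59.8 F [-1.  -1.1 -0.4]
grip t 25.8 tcp [660.8 167.2 292.1] w 10.7 F [-0.4  0.4  0.7]
1.66 [-0.2 -0.4  3.7] 11.4 | 1.54 [-0.4  0.9  3.4] 11.0 | 1.42 [-1.5  2.3  1. ] 10.8 | 1.3 [-0.6  3.8 -0.7] 11.0 | 1.18 [ 0.3  5.5 -0.5] 11.0 | 1.06 [-0.8  5.3 -1. ] 11.0 | 0.94 [ 1.2  5.9 -2.5] 11.3 | 0.82 [ 2.6  6.5 -3.9] 11.2 | 0.7 [ 1.9  6.6 -2.7] 11.2 | 0.58 [ 2.5  5.5 -3.3] 11.1 | end t 29.6 tcp [508.3 158.8 214.6] w 11.1 F [ 2.5  5.5 -3.3]
```

```bash
python3 - <<'E'
from h import *
for th in (.46,.34,.22,.12):
    env.move_l(barpos(th)+G,rate=70); s=env.read_state(); print(th,s['force'].round(1),round(s['width'],1))
print(env.move_l(barpos(-.06)+G,rate=25,f_stop=14)); st('down'); print('expect z at 0',(barpos(0)+G))
env.hold(.3)
set_gripper(40); s=st('open')
env.move_l(s['tool_pos']+[0,0,150],rate=150)
p=bed(-90,-30,0);p[2]=345
env.reach(p,q(93.16)); env.hold(.3)
s=snap('wrist','w2.png')
import pickle;pickle.dump(s,open('w2.pkl','wb'))
for n,P in dict(plateend0=bed(-136,0,66),plate_end12=bed(-136,12,66),corner=bed(0,0,66)).items(): print(n,w2pix('wrist',P,s))
E
```

```text
0.46 [ 2.7  5.7 -1.3] 11.2
0.34 [ 2.   5.7 -2.5] 11.1
0.22 [ 1.6  4.7 -1.7] 11.1
0.12 [ 1.7  5.6 -1.2] 11.6
True
down t 32.0 tcp [490.  157.8 126.1] w 11.3 F [-1.6  0.2  5. ]
expect z at 0 [490.87111414 157.80752028 131.        ]
open t 33.0 tcp [491.5 158.6 126.8] w 39.8 F [-0.4  0.1 -0.3]
plateend0 [267.46700764 185.79989061]
plate_end12 [266.97165797 171.23975743]
corner [430.85499966 186.04848228]
```

View pics/w2.png

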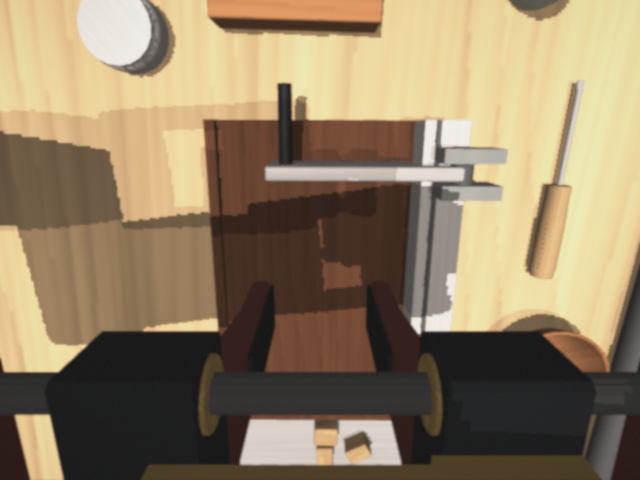

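The stop is fully down (plate at (265–470,165–180)), the bed is clear, and blank_a at the top of the frame is where it was. Now I'll load blank_a.

```bash
cat >> h.py <<'E'
BQ=q(93.16)
def tobed(P): # world -> bed frame
    d=np.array(P)-C; c,s=np.cos(YAW),np.sin(YAW); return np.array([c*d[0]+s*d[1],-s*d[0]+c*d[1],d[2]])
def sb(msg=''):
    s=st(msg); b=tobed(s['tool_pos']); print('   bed',b.round(1)); return b
def pick(xy,ang):
    p=np.array([xy[0],xy[1],25.])+G
    set_gripper(66); env.reach(p+[0,0,150],q(180+ang))
    hit=env.move_l(p,rate=120,f_stop=8); st(f'pick hit={hit}')
    if hit: return False
    set_gripper(0); s=st('grip')
    env.move_l(p+[0,0,30],rate=60); env.hold(.2); s=st('lifted')
    env.move_l(p+[0,0,160],rate=150)
    return s['width']
def place(x,y):
    env.reach(bed(x,y,25)+G+[0,0,110],BQ); s=st('over')
    env.move_l(bed(x,y,25)+G+[0,0,12],rate=120)
    hit=env.move_l(bed(x,y,25)+G-[0,0,4],rate=25,f_stop=5); b=sb(f'touch {hit}'); return b
def slide_y(b,dy,f=7):
    env.move_l(bed(b[0],b[1],b[2]+.8),rate=20); env.hold(.2)
    hit=env.move_l(bed(b[0],b[1]+dy,b[2]+.8),rate=25,f_stop=f); return hit,sb(f'stop {hit}')
E
python3 - <<'E'
from h import *
env.move_l(env.read_state()['tool_pos']+[0,0,30])
w=pick((491.5,259.9),1.86)
if w and 40<w<44:
    b=place(-46,-97)
    print(slide_y(b,36)[0])
E
```

```text
pick hit=False t 38.4 tcp [491.9 260.1  86.7] w 66.0 F [-0.1  1.1 -0.7]
grip t 38.9 tcp [491.8 260.2  86.4] w 41.9 F [-1.4  1.4  4.4]
lifted t 39.8 tcp [491.3 259.8 115.7] w 41.9 F [-0.3 -0.5 -1.4]
over t 41.8 tcp [572.6  14.5 220.4] w 41.9 F [-0.1  0.  -1.8]
touch True t 43.3 tcp [573.   14.1 111. ] w 42.2 F [-1.  -0.6  3.4]
   bed [-45.9 -97.   86. ]
stop True t 44.7 tcp [571.4  40.1 111.6] w 42.0 F [-0.1 -2.7  0.3]
   bed [-46.1 -71.   86.6]
True
```

```bash
cat >> h.py <<'E'
def release(b,half=0):
    env.move_l(bed(b[0],b[1],b[2]-.3),rate=20); set_gripper(51); env.move_l(bed(b[0],b[1],b[2]+75),rate=120)
def push_x(xc,y,f=8,travel=45):
    # closed fingers, contact face 13.5 ahead; start with fingers clear of blank whose -x face is at xc
    set_gripper(0)
    x0=xc-13.5-9
    env.reach(bed(x0,y,165),BQ); env.move_l(bed(x0,y,92),rate=120,f_stop=8)
    hit1=env.move_l(bed(x0+travel,y,92),rate=25,f_stop=f); b=sb(f'pushx {hit1}')
    env.move_l(bed(b[0]-6,y,92),rate=40); env.move_l(bed(b[0]-6,y,165),rate=150); return b
def push_y(x,yend,f=8,travel=25):
    set_gripper(0)
    y0=yend-10-10
    env.reach(bed(x,y0,165),BQ); env.move_l(bed(x,y0,92),rate=120,f_stop=8)
    hit1=env.move_l(bed(x,y0+travel,92),rate=20,f_stop=f); b=sb(f'pushy {hit1}')
    env.move_l(bed(x,b[1]-6,92),rate=40); env.move_l(bed(x,b[1]-6,165),rate=150); return b
E
python3 - <<'E'
from h import *
b=tobed(env.read_state()['tool_pos'])
release(b)
push_x(-67,-72)
push_y(-23,-148)
E
```

```text
pushx True t 49.4 tcp [564.   38.5 116.5] w 0.8 F [-0.4 -0.8  1.4]
   bed [-53.5 -72.1  91.5]
pushy True t 52.5 tcp [599.3 -45.6 117. ] w 0.7 F [ 1.1 -3.5  2.6]
   bed [ -23. -158.   92.]
```

```bash
python3 - <<'E'
from h import *
w=pick((535.3,355.6),0.59)
if w and 40<w<44:
    b=place(-87,-112)
    hit,b=slide_y(b,36)
    if hit:
        release(b)
        push_x(-108,-87)
        push_y(-63,-178)
s=snap('wrist','w3.png',)
E
```

```text
pick hit=False t 57.4 tcp [535.8 355.9  86.8] w 65.8 F [ 0.1  0.2 -0.5]
grip t 57.9 tcp [535.6 355.9  86.5] w 41.9 F [0.8 1.8 3.3]
lifted t 58.8 tcp [535.1 355.5 115.6] w 42.2 F [-0.2  1.  -2.6]
over t 61.1 tcp [533.1  -2.5 221. ] w 42.2 F [ 0.2  0.5 -2.9]
touch True t 62.6 tcp [532.9  -3.1 111. ] w 41.4 F [-0.1 -0.2  3.1]
   bed [ -86.9 -112.    86. ]
stop True t 64.1 tcp [531.3  22.3 111.6] w 41.9 F [-0.5 -3.5 -0.5]
   bed [-87.1 -86.6  86.6]
pushx True t 68.4 tcp [508.3  20.5 116.7] w 0.4 F [-0.8 -0.2 -0.9]
   bed [-110.2  -87.1   91.7]
pushy True t 71.5 tcp [561.2 -77.6 117.1] w 0.2 F [ 0.6 -2.8  3.3]
   bed [ -62.7 -187.9   92.1]
```

View pics/w3.png

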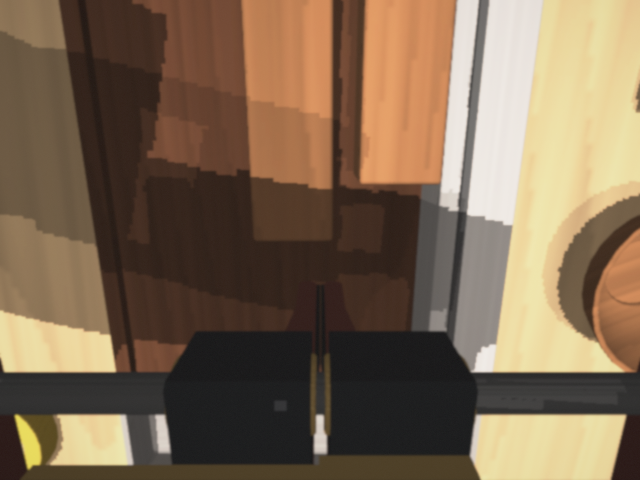

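Blank_a looks flat on the fence. There is still a 12 mm gap between blank_c (245–335) and blank_a (360–450), so that push stopped early. I'll push again with a higher threshold.

```bash
python3 - <<'E'
from h import *
push_x(-97,-87,f=15,travel=32)
push_y(-62,-178)
s=snap('wrist','w4.png',)
E
```

```text
pushx True t 75.0 tcp [522.9  21.5 116.5] w 0.6 F [ 0.1  0.5 -0.1]
   bed [-95.5 -86.8  91.5]
pushy True t 78.1 tcp [562.  -77.5 117.1] w 0.9 F [-0.5 -3.4  2.4]
   bed [ -61.9 -187.9   92.1]
```

View pics/w4.png

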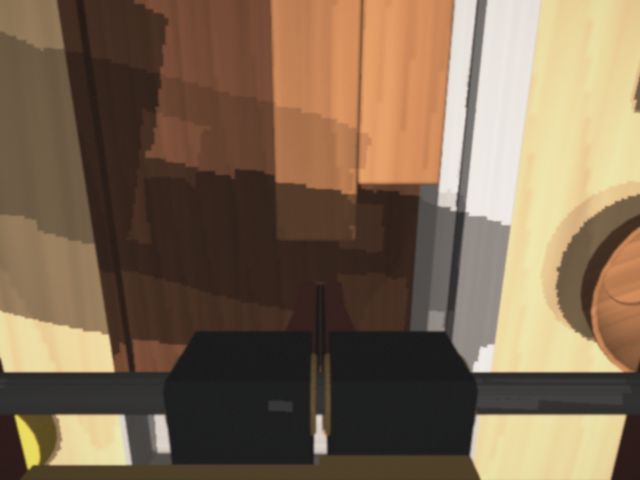

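The gap is closed. The contact positions differ by exactly 42.0 mm in x and 29.9 mm in y, as they should. Next is blank_b.

```bash
python3 - <<'E'
from h import *
w=pick((514.4,444.1),-2.96)
if w and 40<w<44:
    b=place(-129,-105)
    hit,b=slide_y(b,36)
    if hit:
        release(b)
        r=push_x(-150,-80,f=15)
        push_y(-104,-163)
        for i in range(1): push_x(-124,-80,f=15,travel=20)
        push_y(-63,-178); push_y(-22,-148)
        p=bed(-90,-70,0);p[2]=400
        env.reach(p,BQ); env.hold(.2)
        snap('wrist','w5.png')
E
```

```text
pick hit=False t 83.5 tcp [514.9 444.5  86.9] w 66.0 F [-0.4 -0.2  0.5]
grip t 84.0 tcp [514.6 444.5  86.5] w 41.9 F [-0.1  1.9  2.9]
lifted t 84.8 tcp [514.2 443.9 115.5] w 42.1 F [-0.9 -0.1 -2.5]
over t 87.5 tcp [491.1   2.2 221.1] w 42.1 F [ 0.4 -0.7 -2.5]
touch True t 88.9 tcp [490.6   1.5 111.2] w 41.6 F [0.6 0.2 1.3]
   bed [-128.9 -105.    86.2]
stop True t 90.4 tcp [489.2  26.9 111.8] w 41.9 F [ 2.2 -3.8  0.6]
   bed [-128.9  -79.6   86.8]
pushx True t 95.1 tcp [480.7  26.  116.2] w 0.8 F [-0.1 -0.2 -0.4]
   bed [-137.4  -80.    91.2]
pushy True t 98.1 tcp [519.2 -64.7 117.1] w -0.0 F [-0.1 -2.7  2.6]
   bed [-103.9 -172.8   92.1]
pushx True t 101.1 tcp [480.8  26.2 116.9] w 0.5 F [0.5 0.3 0.3]
   bed [-137.3  -79.9   91.9]
pushy True t 104.3 tcp [561.  -77.6 117. ] w 0.2 F [ 0.4 -3.2  3. ]
   bed [ -63.  -187.9   92. ]
pushy True t 107.2 tcp [600.3 -45.5 117. ] w 0.2 F [ 0.6 -3.3  2.3]
   bed [ -22.  -158.1   92. ]
```

View pics/w5.png

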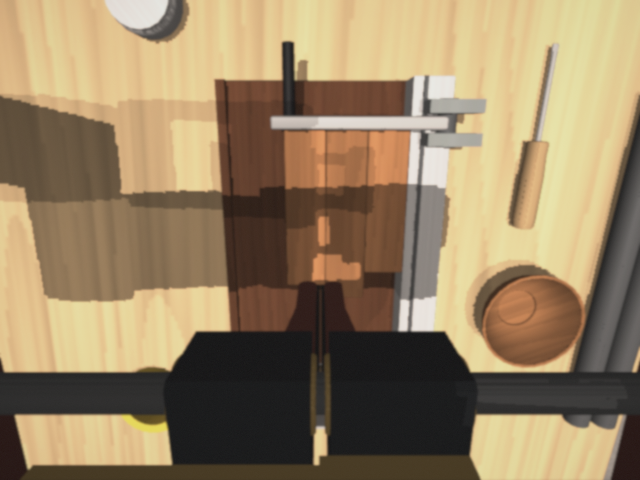

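All three blanks are in a row: x contacts at −53.5, −95.5 and −137.3, with the ends flush. Now I'll raise the stop, with a slight +y bias so the plate doesn't rub the ends.

```bash
python3 - <<'E'
from h import *
set_gripper(40)
p=barpos(0)+G
env.reach(p+[0,0,150],BQ)
print(env.move_l(p,rate=100,f_stop=8)); st('at bar')
set_gripper(0); st('grip')
for th in np.arange(.1,1.66,.1):
    env.move_l(barpos(th,51.7)+G,rate=50)
    s=env.read_state(); print(round(th,2),s['force'].round(1),round(s['width'],1),end=' | ')
    if s['width']<8 or np.abs(s['force']).max()>40: break
st('end')
E
```

```text
False
at bar t 112.4 tcp [491.2 157.9 131.5] w 40.1 F [-0.4 -0.1 -0.1]
grip t 113.0 tcp [490.  157.7 131. ] w 11.4 F [-5.7  0.3  6.1]
0.1 [-4.  -4.3 -1. ] 11.2 | 0.2 [-5.6 -5.   0. ] 11.2 | 0.3 [-6.3 -4.9 -0.1] 10.8 | 0.4 [-7.5 -4.9  3. ] 11.3 | 0.5 [-7.9 -5.3  2.7] 11.4 | 0.6 [-11.5  -4.8   4.8] 11.6 | 0.7 [-13.1  -4.8   8.5] 11.3 | 0.8 [-16.3  -5.8  12.8] 11.1 | 0.9 [-20.7  -5.6  18.7] 11.1 | 1.0 [-20.3  -6.   25.3] 11.4 | 1.1 [-14.9  -7.1  24.3] 11.1 | 1.2 [-10.2  -6.1  19.9] 11.2 | 1.3 [-3.6 -5.8 12.7] 11.0 | 1.4 [-1.7 -5.8  6.5] 11.2 | 1.5 [-0.6 -5.7  5.1] 11.2 | 1.6 [-0.  -6.2  5.4] 11.2 | end t 120.2 tcp [634.3 165.7 295.7] w 11.2 F [-0.  -6.2  5.4]
```

```bash
python3 - <<'E'
from h import *
env.move_l(barpos(1.72,51)+G,rate=40); st()
set_gripper(40); s=st('open')
env.move_l(s['tool_pos']+[0,0,110],rate=120)
p=bed(-120,-70,0);p[2]=410
env.reach(p,BQ); env.hold(.2)
s=snap('wrist','w6.png',(180,20,660,300),1.6)
env.reach(np.array([330,-330,400]),q(-40)); env.hold(.3)
snap('top','top2.png'); st()
im=cv2.imread('pics/raw_top2.png'); o=cv2.resize(im[150:310,180:510],None,fx=2.4,fy=2.4,interpolation=cv2.INTER_CUBIC); cv2.imwrite('pics/top2c.png',cv2.convertScaleAbs(o,alpha=1.4))
E
```

```text
t 120.8 tcp [652.3 166.6 294.5] w 10.9 F [ 0.6 -4.4  4.6]
open t 121.4 tcp [651.  166.8 293.1] w 40.1 F [ 0.  -0.6 -0.1]
 t 125.4 tcp [ 330.3 -329.7  400. ] w 40.2 F [0.9 0.3 0.3]
```

View pics/w6.png

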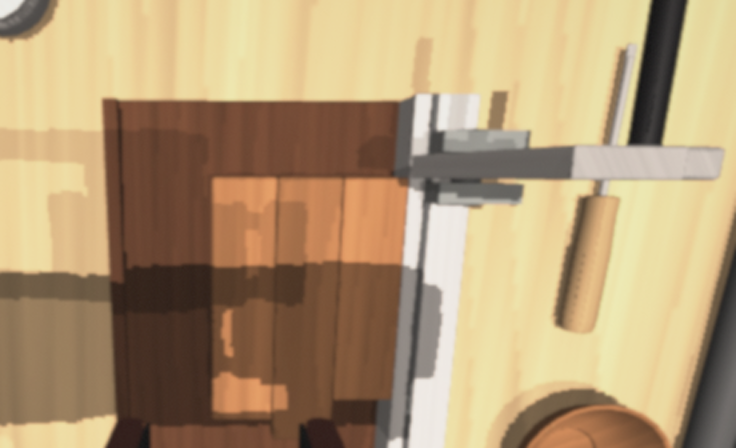

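View pics/top2c.png

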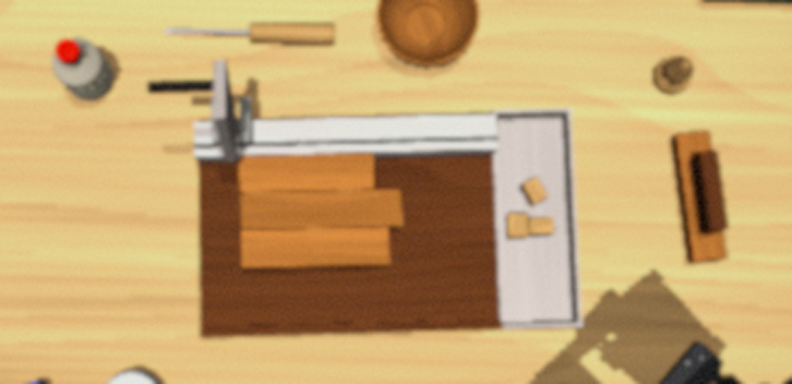

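The blank ends are flush at the stop side (row ~178 in the wrist crop), the row is tight to the fence, the stop is up, the chips are in the tray and the scraper is upright. I'll hand it in.

```bash
python3 - <<'E'
from h import *
env.hold(.5); print(workorder.sign_off()); st()
E
```

```text
the job is handed in; nothing more can be done
None
the job is handed in; nothing more can be done
```

The job is done and handed in at about 126 s of simulated time. Sign-off reports no verdict, so success rests on my own checks.

- **Wiping:** I wiped the three chips into the tray with the scraper, then stood it back on the bench. The final pictures show all three chips in the tray and the scraper upright.
- **Loading:** I flipped the stop fully down and loaded the blanks from the fence outward as a, c, b. The final push contacts were 42.0 and 41.8 mm apart across the row (42 mm expected). The end positions matched the blank lengths to within about 0.2 mm.
- **Stop:** I raised it to about 1.7 rad and released it. The row still looked gapless and flush afterwards, judged from the pictures and not re-probed.

**Problems and disagreements:**
- The first push of blank_c stopped early and left a gap of about 12 mm. I saw it in the picture and closed it with a second push.
- The wrist camera put the bed 3–5 mm away from the top-camera estimate in y. I relied on contact with the fence and stop for the final positions.
- While raising the stop, the arm force reached about 25 N per axis, well under the limits.

I viewed 14 pictures. I did not notice any knocked object or grip slackening.

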